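# Clear the can and put the gasket scraper away

## Robot

A 7-joint arm with a two-finger parallel gripper is mounted at the origin on the work surface. World frame = base frame: x ahead of the robot, y to its left, z up, the work surface at z = 0. Lengths are in m, angles in rad, forces in N, time in s.
With the tool pointing down it reaches from about 0.4 to 0.85 m from the base axis. Payload 6.9 kg.
Tool frame: the origin (TCP) lies on the centre line of the jaws, within the pads' length; the fingertips stand 14 mm ahead of it and the grasp point (between the pads) lies 5 mm behind it; z points along the fingers, y is the line along which they close (so a half turn about z gives the same grasp; the last joint's range is limited). The gripper opens to 85 mm and grips with 20 to 120 N. Pads are 22 mm wide; open, the fingers measure 114 mm over their backs; the gripper's body (76 mm by 85 mm) begins 54 mm behind the grasp point. The pads swing forward as they close: fully open they stand 13 mm farther back than shut.
Start: joints at [-1.196, 0.507, -0.238, 1.5, 0.126, 1.149, -0.155], TCP at [0.167, 0.602, 0.245] pointing down, gripper open.
Joint ranges: [-3.08, 3.08], [-0.24, 2.05], [-1.43, 1.35], [0, 2.5], [-1.52, 4.66], [0.17, 1.96], [-2.89, 2.89]. Speed limits (rad/s): [2.39, 2.39, 3.14, 3.14, 3.14, 3.14, 3.14].

## Interface

Orientations are given as a rotation vector (axis times angle).
In Python, from workcell import env, grab_frame gives the robot as it stands. The module is installed in compiled form; this text tells all that it offers.
- The arm moves only by the tool carry_out, never from a script. Its argument "plan" is a list of rows, each a list of 7 numbers: the opening, from -1 (shut) to 1 (fully open), then the shift along the tool's x, y, z as a fraction of full scale, then the turn, a rotation vector about the tool's x, y, z as a fraction of full scale. In form: [[gripper, tx, ty, tz, ax, ay, az], ...]. A call has 1 to 10 rows; each row is the pose to reach, as a shift and turn from the pose commanded when the call began, along the tool's axes at that moment, turning the shorter way round; what a row does not reach only later rows make up. Full scale, the value 1, is 100 cm for a shift and 180 degrees for a turn. A row lasts 1/10 s, in which the tool goes at most 50 mm and 8.59 degrees, less where a joint would pass 70% of its speed; a pose out of reach is approached as far as the arm can. A call with a number of a shift or a turn outside -1 to 1 is refused whole. A call with a gripper value outside its range is refused whole. The fingers move at their own pace and stop on an object; the grip force is fixed at half the most. Time passes only in rows, so rows that repeat a pose let the fingers close. It gives the time, the measured TCP pose, the force, the opening and the grip force at its end, in the units of the state.
- env.get_obs(): the state, without advancing time (a new reading comes with each control period).
- grab_frame(name): name is "scene" or "top" or "wrist"; returns a dict with "pixels" (400x640x3 uint8, red, green, blue), "z_map" (400x640 float32, m along the optical axis (not along the pixel's ray), 0 where there is no reading), "vertical_fov" (degrees; the focal length in pixels is half the picture's height over the tangent of half this angle, whatever the lens; pixels are square), "cx", "cy" (the principal point, pixels), "origin" and "rotation" of the camera in the world. Camera axes: x right, y down, z forward; pixel columns grow to the right and rows downward; lengths in m; the calibration is good to about 2 mm. A picture is of the moment at which its call begins.
- env.sign_off(): hands the job in; it is judged then, once.
The state is a dict: "t": time; "joint_positions": joint angles; "dq": joint speeds; "tau": joint torques, N m; "tcp_pos": TCP position; "orientation": TCP orientation; "wrist_force": force on the tool from outside, world axes, zero at the start; "torque": the same for the moment, N m; "width": finger opening in m; "grasp_force": force on a finger pad.
Only numpy, scipy, OpenCV 4.12 (cv2) and the standard library are available. Lean on these libraries where they do the work, as an engineer would, in place of code of your own. Each camera call takes 0.05 s, during which the arm holds its last target. There are 200 camera calls.

## Task

The red cleaning can has been left on the organiser's stand, in the way of the scraper slot. First lift it by its handle and set it down, without dropping or tipping it, upright and wholly on the round black mat beside the organiser; then slide the orange-handled scraper, blade first, into the slanted slot until it is fully home, and let go. Leave everything else on the bench where it is.

Things in the scene. Friction and masses are not known exactly. Their poses are not given: they have to be found in the camera images.
- can: Loose red steel can, two bright bands, 92 mm diameter, about 0.55 kg (varies), standing on the organiser's stand. Origin: centre of its underside, z up. Body 84 mm high, a 48 mm wide cap on it to 92 mm, and a rigid bail handle over it (see can_bar).
- can_bar (a point): Middle of the can's handle bar, 132 mm straight above the can's origin. The bar is straight, round, black, 14 mm thick and runs along the can's own x axis between two 8 mm uprights at x = -40 and +40 mm (72 mm clear between them). Below the bar 33 mm are free down to the cap.
- mat: Round black rubber mat with a thin yellow rim, fixed flat on the bench, 160 mm diameter, 3 mm thick; origin at the centre of its underside (bench level). It lies left or right of the organiser. The can must stand on it.
- organiser: Fixed green bench organiser, base 240 x 130 x 6 mm. Origin: centre of the base's underside; z up; x runs from the holder (robot's end) to the stand (far end), within about 17 degrees of straight away from the robot. The stand is a bare steel plate 130 x 130 mm centred at x = +55 mm, top 30 mm above the bench; the can stands on it near x = +60 mm.
- holder: Slanted green scraper holder fixed on the organiser. Origin: centre of the slot's mouth, 100 mm above the bench, at x = -25 mm in the organiser's frame. x points straight out of the slot, over the stand, 35 degrees above level; y level across the slot; z square to its flat faces, up. Outside 54 mm wide (y), 21 mm high (z). Yellow lips flare from the mouth to 13 mm in front, 20 mm apart there.
- slot_end (a point): Centre of the slot's closed end, 80 mm straight in from the mouth (x = -80 mm in the holder's frame). The slot is 42 mm wide along the holder's y and 9 mm high along its z all the way; it narrows nowhere and has no sideways flare.
- scraper: Loose gasket scraper, 200 mm long, 0.13 kg (varies), lying flat on the bench on the other side of the organiser from the mat, blade roughly towards the robot. Origin: underside of the handle, 55 mm from its butt end; x to the blade tip, z up. Orange handle x = -55 to +50 mm, 24 mm wide (y), 18 mm thick. Steel blade x = 50 to 145 mm, 34 mm wide, 4 mm thick, at z = 9 mm. Same either way up.
- scraper_tip (a point): Middle of the blade tip: x = 145, y = 0, z = 9 mm in the scraper's frame; the last 14 mm of blade are 28 mm wide. Fully home the tip is at the slot's closed end and the handle's front end stays 15 mm outside the mouth. The scraper does not slide home by itself: it has to be pushed.
- spray: Bystander: loose white spray can, 60 mm diameter, 160 mm high, standing beyond the organiser. Origin: centre of underside. Leave alone.
- mug: Bystander: loose blue mug, 80 mm diameter, 90 mm high, at the back. Origin: centre of underside. Leave alone.
- jar: Bystander: loose amber glass jar with a steel cap, 64 mm diameter, 75 mm high, at the back. Origin: centre of underside. Leave alone.
- wrench: Bystander: loose steel wrench lying flat near the robot. Origin: its middle, at the underside. Leave alone.
- screwdriver: Bystander: loose screwdriver lying near the robot. Origin: its middle, at the underside. Leave alone.
- bearing: Bystander: loose steel bearing ring lying flat, 52 mm diameter, 16 mm high. Origin: centre of underside. Leave alone.
- tray: Bystander: loose blue parts tray, 90 x 120 x 35 mm, four compartments, at the back. Origin: centre of underside. Leave alone.
Mind the look-alikes: they are no part of the job. There is more than one size of the scraper; the one meant has the size given above. There is more than one size of the can; the job needs the larger.

How it is judged:
By the outcome, as a careful person would: the job done as asked, in the order asked, and still so for the second after the job is handed in, with the robot touching nothing.
It also fails if it takes over 67 s, if anything falls off the work surface, if the arm or the gripper's body presses on something with over 40 N, if the wrist force passes 120 N, or if a joint passes its speed limit or range.

## Working session

There is one attempt and no reset: what is moved stays moved. The work goes in short steps, Python scripts to look and compute and a tool call to move; the robot and the scene stay as the last step left them, time stands still between calls to the robot, and variables do not carry over. Pictures are saved under pics/ and viewed, at most 10 in all, crops included, and the job is handed in when it is done.

Besides the shell and the picture viewer there is one more tool, called after "Emit:" as name([rows], argument=value, ...), one row to a line, values as JSON. carry_out: Moves the arm, as the interface text tells. Shift numbers are shares of 100 cm and turn numbers shares of 180 degrees, none past 1 either way. Its arguments: {"type":"object","properties":{"plan":{"type":"array"}},"required":["plan"]}

```bash
mkdir -p pics; cat > h.py <<'E'
import numpy as np, cv2
from workcell import env, grab_frame
from scipy.spatial.transform import Rotation as R
def pts(f):
    h,w=f["z_map"].shape; fl=h/2/np.tan(np.radians(f["vertical_fov"])/2)
    u,v=np.meshgrid(np.arange(w),np.arange(h)); z=f["z_map"]
    c=np.stack([(u-f["cx"])/fl*z,(v-f["cy"])/fl*z,z],-1)
    P=c@np.array(f["rotation"]).T+np.array(f["origin"]); P[z==0]=np.nan
    return P
def save(f,n): cv2.imwrite("pics/"+n,cv2.cvtColor(f["pixels"],cv2.COLOR_RGB2BGR))
E
python3 - <<'E'
from h import *
o=env.get_obs(); print({k:np.round(v,3) for k,v in o.items()})
for n in("scene","top"):
    f=grab_frame(n); save(f,n+"0.png"); np.savez(n+"0.npz",P=pts(f),px=f["pixels"]); print(n,f["vertical_fov"],f["cx"],f["cy"],np.round(f["origin"],3),np.round(f["rotation"],3).tolist())
E
```

```text
{'t': np.float64(0.0), 'joint_positions': array([-1.195,  0.508, -0.238,  1.501,  0.126,  1.149, -0.155]), 'dq': array([ 0.   , -0.   ,  0.001,  0.   ,  0.   , -0.001,  0.   ]), 'tau': array([-1.0000e-03, -6.2059e+01, -2.1870e+00, -2.4964e+01,  1.3000e-02,
        1.2000e-02, -0.0000e+00]), 'tcp_pos': array([0.167, 0.602, 0.244]), 'orientation': array([-4.230e-01, -3.113e+00,  3.000e-03]), 'wrist_force': array([-0.8  ,  0.071, -0.125]), 'torque': array([-0.025, -0.006, -0.013]), 'grasp_force': np.float64(0.0), 'width': np.float64(0.085)}Traceback (most recent call last):
  File "<stdin>", line 4, in <module>
  File "h.py", line 8, in pts
    P=c@np.array(f["rotation"]).T+np.array(f["origin"]); P[z==0]=np.nan
      ~~~~~~~~~~~~~~~~~~~~~~~~~~~^~~~~~~~~~~~~~~~~~~~~~
ValueError: operands could not be broadcast together with shapes (400,640) (3,)
```

```bash
sed -i 's/np.array(f\["rotation"\]).T/R.from_rotvec(f["rotation"]).as_matrix().T/' h.py
python3 - <<'E'
from h import *
for n in("scene","top"):
    f=grab_frame(n); save(f,n+"0.png"); print(n,f["vertical_fov"],f["cx"],f["cy"],np.round(f["origin"],3),np.round(f["rotation"],3).tolist())
    P=pts(f); np.savez(n+"0.npz",P=P,px=f["pixels"]); print(np.nanmedian(P[...,2]), P[200,320])
E
```

```text
scene 46.893075915646534 318.6074891455445 196.45521386553926 [1.084 0.604 1.109] [-0.941, -2.585, 0.94]
-0.0004829603442761954 [0.58475601 0.01542756 0.1731666 ]
top 45.84718658000231 319.1425259242174 205.43095385357674 [ 0.354 -0.017  1.306] [-2.174, 2.119, -0.196]
-0.0006591204562231834 [ 0.57695308 -0.04265832  0.03472238]
```

View pics/top0.png

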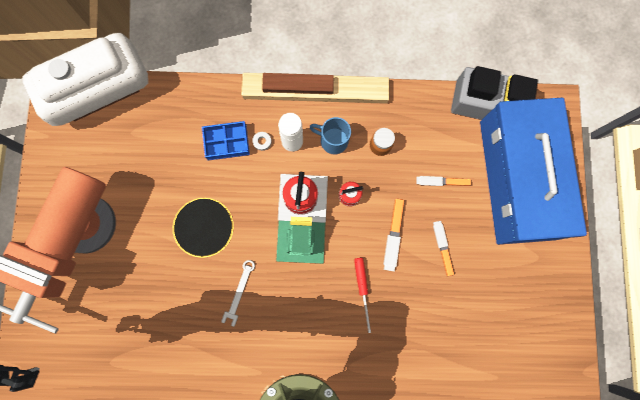

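View pics/scene0.png

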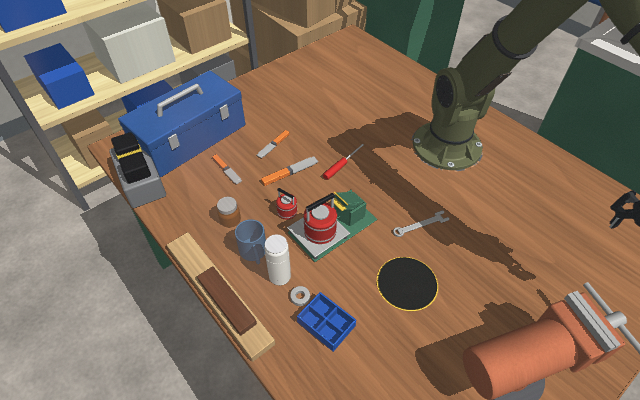

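Top view: mat about (203,228), can on the stand at (300,193) with its bar running almost up-down in the image, organiser about (302,220), and the long scraper from butt (399,200) to tip (390,270). The smaller scrapers and the small can at (350,193) are the look-alikes.

```bash
cat > m.py <<'E'
from h import *
d={n:np.load(n+"0.npz") for n in("top","scene")}
def rect(p):
    (c,(a,b),th)=cv2.minAreaRect((p*1000).astype(np.float32)); return np.round(c,1),round(a,1),round(b,1),round(th,1)
for n in d:
    P=d[n]["P"]; hsv=cv2.cvtColor(d[n]["px"],cv2.COLOR_RGB2HSV); H,S,V=[hsv[...,i].astype(int) for i in range(3)]
    X,Y,Z=P[...,0],P[...,1],P[...,2]
    near=lambda x,y,r:(np.hypot(X-x,Y-y)<r)
    if n=="top":
        c=P[193,300]; m=P[228,203]; s=P[235,396]; print("seeds",c,m,s)
    bar=near(c[0],c[1],.08)&(V<70)&(Z>.14)
    print(n,"bar",rect(P[bar][:,:2]),np.percentile(Z[bar],[5,50,95]),bar.sum())
    cap=near(c[0],c[1],.075)&(Z>.108)&(Z<.118)&(S>120)&((H<8)|(H>172)); print("canbodytop",rect(P[cap][:,:2]),cap.sum(),cv2.minEnclosingCircle((P[cap][:,:2]*1000).astype(np.float32)))
    mat=near(m[0],m[1],.12)&(V<80)&(abs(Z)<.012)|near(m[0],m[1],.1)&(H>22)&(H<35)&(S>150)&(abs(Z)<.02)
    print("mat",cv2.minEnclosingCircle((P[mat][:,:2]*1000).astype(np.float32)),rect(P[mat][:,:2]))
    grn=near(c[0]-.05,c[1],.2)&(H>55)&(H<90)&(S>80)
    b=grn&(Z<.015); print("base",rect(P[b][:,:2]),b.sum())
    st=near(c[0],c[1],.12)&(S<50)&(abs(Z-.03)<.006); print("stand",rect(P[st][:,:2]),st.sum())
    hol=grn&(Z>.03); print("holder",rect(P[hol][:,:2]),hol.sum(),np.nanmax(Z[hol]))
    ora=near(s[0],s[1],.14)&(H>8)&(H<20)&(S>190)&(Z>.01); print("handle",rect(P[ora][:,:2]),ora.sum(),np.median(Z[ora]))
    bl=near(s[0],s[1],.14)&(S<60)&(V>120)&(Z<.03); print("blade",rect(P[bl][:,:2]),bl.sum(),np.median(Z[bl]))
E
python3 m.py
```

```text
seeds [0.56946711 0.00934085 0.16874944] [0.4955057  0.27754743 0.0013041 ] [ 0.48827067 -0.25364818  0.01793635]
top bar (array([581.6,  11.2]), 11.1, 82.9, 85.2) [0.16389916 0.16735373 0.17173153] 146
canbodytop (array([581.9,  10.8]), 86.6, 87.7, 0.9) 534 ((580.586181640625, 10.872922897338867), 44.98460006713867)
mat ((498.43890380859375, 279.34149169921875), 82.16031646728516) (array([497.3, 276.9]), 160.2, 157.8, 23.7)
base (array([464.9,   7.5]), 126.7, 111.3, 89.0) 997
stand (array([582.5,   4.7]), 128.9, 130.3, 88.6) 957
holder (array([461.3,   6.9]), 70.2, 71.6, 88.2) 753 0.1128922452175587
handle (array([0., 0.]), 0.0, 0.0, 0.0) 0 nan
blade (array([ 460.9, -303.2]), 105.0, 188.3, 14.2) 730 0.00994547726306938
scene bar (array([584. ,  15.9]), 14.3, 83.9, 84.7) [0.16157214 0.16735948 0.17113285] 144
canbodytop (array([586.3,  22.2]), 77.5, 89.2, 72.6) 337 ((585.006103515625, 16.776344299316406), 45.71533966064453)
mat ((500.5530700683594, 280.341552734375), 83.23200225830078) (array([501. , 279.7]), 160.7, 163.0, 19.1)
base (array([530.9,   9.4]), 128.8, 238.7, 88.2) 691
stand (array([585.1,   7.8]), 130.8, 129.8, 88.4) 708
holder (array([467.,  10.]), 72.9, 75.2, 88.2) 454 0.11164632056783586
handle (array([ 503.6, -241.6]), 15.6, 0.7, 75.2) 3 0.011912798552020876
blade (array([ 471.4, -295.7]), 95.8, 200.6, 27.1) 327 0.010855192384111367
  return _methods._mean(a, axis=axis, dtype=dtype,
  ret = ret.dtype.type(ret / rcount)
```

```bash
cat > m2.py <<'E'
from h import *
def line(p):
    q=p-p.mean(0); v=np.linalg.svd(q,full_matrices=False)[2][0]; v=v*np.sign(v[0]); return np.degrees(np.arctan2(v[1],v[0]))
seed=np.array([.488,-.2536])
for n in("top","scene"):
    d=np.load(n+"0.npz"); P=d["P"]; hsv=cv2.cvtColor(d["px"],cv2.COLOR_RGB2HSV).astype(int); H,S,V=hsv[...,0],hsv[...,1],hsv[...,2]
    X,Y,Z=P[...,0],P[...,1],P[...,2]
    bar=(np.hypot(X-.583,Y-.013)<.08)&(V<70)&(Z>.16); print(n,"bar",line(P[bar][:,:2]))
    a=((Z>.0065)&(abs(X-.49)<.16)&(abs(Y+.25)<.1)).astype(np.uint8)
    k,lab,st,ce=cv2.connectedComponentsWithStats(a)
    for i in range(1,k):
        if st[i,4]<30: continue
        m=lab==i; p=P[m]; r=cv2.minAreaRect((p[:,:2]*1000).astype(np.float32)); print(st[i],np.round(r[0],1),np.round(r[1],1),"dir",round(line(p[:,:2]),1), np.median(p[:,2]))
        h=m&(Z>.014)&(S>120); 
        if h.sum()>20: r=cv2.minAreaRect((P[h][:,:2]*1000).astype(np.float32)); print("  handle",np.round(r[0],1),np.round(r[1],1),round(line(P[h][:,:2]),1),np.median(Z[h]),np.median(hsv[h],0))
    g=(np.hypot(X-.583,Y-.007)<.12)&(S<50)&(abs(Z-.03)<.006); r=cv2.minAreaRect((P[g][:,:2]*1000).astype(np.float32)); print("stand",r, cv2.boxPoints(r).round().tolist())
    gr=(np.hypot(X-.46,Y-.007)<.14)&(H>55)&(H<90)&(S>80)&(Z>.05); print("holder dir pts",P[gr].mean(0))
    ye=(np.hypot(X-.5,Y-.007)<.08)&(H>20)&(H<34)&(S>120)&(Z>.07); r=cv2.minAreaRect((P[ye][:,:2]*1000).astype(np.float32)); print("lip",ye.sum(),r,np.nanpercentile(Z[ye],[0,50,100]))
E
python3 m2.py
```

```text
top bar -5.03770721262621
[416 179  14   7  56] [ 642.2 -331.1] [36.5 16.7] dir 85.7 0.009430495270058459
[384 199  20  73 747] [ 490.8 -251.8] [ 36.3 200.4] dir -8.2 0.013235362247694171
  handle [ 543.9 -258.2] [24.6 93.4] -8.7 0.017441556859626228 [ 19. 152. 255.]
[358 258  12  36 260] [ 375.2 -159.2] [95.9 27. ] dir 5.5 0.023086585762198242
  handle [ 375.7 -159.5] [95.3 23.8] 5.4 0.02312364462234473 [  1. 184. 248.]
stand ((582.525634765625, 4.7227630615234375), (128.8835906982422, 130.27658081054688), 88.64977264404297) [[516.0, -58.0], [646.0, -61.0], [649.0, 68.0], [519.0, 71.0]]
holder dir pts [0.46155683 0.0067038  0.08073365]
lip 96 ((509.6844787597656, 5.790472030639648), (22.309284210205078, 51.0689811706543), 0.06810957193374634) [0.09181797 0.11278063 0.12349878]
scene bar -5.3597608132094425
[261 156  57  29 472] [ 492.5 -250.1] [ 44.4 201.5] dir -7.5 0.013890530129318512
  handle [ 546.2 -254.6] [28.3 93.2] -9.2 0.017998220150309052 [ 12. 184. 234.]
[323 158  23  20 114] [ 378.5 -157.1] [98.7 24. ] dir 3.3 0.024199079809663404
  handle [ 378.5 -157.1] [98.7 24. ] 3.9 0.024793451562812763 [  1. 191. 206.]
[233 174   9   8  39] [ 639.5 -329.2] [40.4 19.4] dir 85.0 0.008881766268108882
stand ((585.1444091796875, 7.8394622802734375), (130.7639617919922, 129.78176879882812), 88.394287109375) [[518.0, -56.0], [648.0, -59.0], [652.0, 71.0], [522.0, 75.0]]
holder dir pts [0.46864108 0.02167911 0.07956721]
lip 98 ((527.2944946289062, 7.875703811645508), (53.76726531982422, 54.30031204223633), 85.08259582519531) [0.09313631 0.09842709 0.16135921]
```

```bash
cat >> h.py <<'E'
def Rt(xdir_deg,tilt=0):
    "tool x heading (world yaw, deg), pitched down by tilt deg; tool z down/ahead"
    a=np.radians(xdir_deg); t=np.radians(tilt); h=np.array([np.cos(a),np.sin(a),0])
    x=h*np.cos(t)-np.array([0,0,np.sin(t)]); y=np.cross([0,0,-1],h); return np.stack([x,y,np.cross(x,y)],1)
def go(p,M,start=None):
    o=env.get_obs(); p0,R0=(o["tcp_pos"],R.from_rotvec(o["orientation"]).as_matrix()) if start is None else start
    s=R0.T@(np.array(p)-p0); w=R.from_matrix(R0.T@M).as_rotvec()/np.pi
    print("move",np.round(s,4).tolist(),np.round(w,4).tolist(),"rows",np.linalg.norm(s)/.05,np.linalg.norm(w)*180/8.59)
E
python3 -c "
from h import *
go([.583,.013,.26],Rt(174.8))"
```

```text
move [-0.5584, -0.4567, -0.0147] [-0.0004, -0.0, -0.057] rows 14.430562191574868 1.194197656809273
```

Emit:
carry_out([
  [1,-0.558,-0.457,-0.015,0,0,-0.057],
  [1,-0.558,-0.457,-0.015,0,0,-0.057],
  [1,-0.558,-0.457,-0.015,0,0,-0.057],
  [1,-0.558,-0.457,-0.015,0,0,-0.057],
  [1,-0.558,-0.457,-0.015,0,0,-0.057],
  [1,-0.558,-0.457,-0.015,0,0,-0.057],
  [1,-0.558,-0.457,-0.015,0,0,-0.057],
  [1,-0.558,-0.457,-0.015,0,0,-0.057],
  [1,-0.558,-0.457,-0.015,0,0,-0.057],
  [1,-0.558,-0.457,-0.015,0,0,-0.057],
])

```text
t: 1.15
tcp_pos: [0.4557, 0.1921, 0.2558]
orientation: [0.142, 3.138, 0.0]
wrist_force: [0.8, 0.9, -0.3]
width: 0.0853
grasp_force: 0.0
```

```bash
python3 -c "
from h import *
go([.583,.013,.26],Rt(174.8))"
```

```text
move [-0.143, -0.1669, -0.0042] [0.0, 0.0, 0.0] rows 4.39586087296528 0.0013338267098343187
```

Emit:
carry_out([
  [1,-0.143,-0.167,-0.004,0,0,0],
  [1,-0.143,-0.167,-0.004,0,0,0],
  [1,-0.143,-0.167,-0.004,0,0,0],
  [1,-0.143,-0.167,-0.004,0,0,0],
  [1,-0.143,-0.167,-0.004,0,0,0],
  [1,-0.143,-0.167,-0.004,0,0,0],
  [1,-0.143,-0.167,-0.004,0,0,0],
  [1,-0.143,-0.167,-0.004,0,0,0],
])

```text
t: 1.95
tcp_pos: [0.5815, 0.0165, 0.2596]
orientation: [-0.139, -3.138, -0.001]
wrist_force: [-0.5, 0.3, 0.3]
width: 0.0857
grasp_force: 0.0
```

```bash
cat > w.py <<'E'
import sys
from h import *
f=grab_frame("wrist"); n=sys.argv[1]; save(f,n+".png"); P=pts(f); np.savez(n+".npz",P=P,px=f["pixels"]); o=env.get_obs(); print(o["t"],o["tcp_pos"],o["wrist_force"],f["origin"])
E
python3 w.py w1; python3 - <<'E'
from h import *
from m2 import line
E
python3 - <<'E'
from h import *
d=np.load("w1.npz");P=d["P"];hsv=cv2.cvtColor(d["px"],cv2.COLOR_RGB2HSV).astype(int);X,Y,Z=P[...,0],P[...,1],P[...,2]
b=(np.hypot(X-.583,Y-.013)<.06)&(hsv[...,2]<80)&(Z>.155)&(Z<.18); r=cv2.minAreaRect((P[b][:,:2]*1000).astype(np.float32)); print(b.sum(),r,np.median(Z[b]))
E
```

```text
2.0 [0.58152963 0.01652273 0.25972836] [-0.11453169  0.65130169  0.49419034] [0.50701446 0.02311413 0.38766042]
top bar -5.03770721262621
[416 179  14   7  56] [ 642.2 -331.1] [36.5 16.7] dir 85.7 0.009430495270058459
[384 199  20  73 747] [ 490.8 -251.8] [ 36.3 200.4] dir -8.2 0.013235362247694171
  handle [ 543.9 -258.2] [24.6 93.4] -8.7 0.017441556859626228 [ 19. 152. 255.]
[358 258  12  36 260] [ 375.2 -159.2] [95.9 27. ] dir 5.5 0.023086585762198242
  handle [ 375.7 -159.5] [95.3 23.8] 5.4 0.02312364462234473 [  1. 184. 248.]
stand ((582.525634765625, 4.7227630615234375), (128.8835906982422, 130.27658081054688), 88.64977264404297) [[516.0, -58.0], [646.0, -61.0], [649.0, 68.0], [519.0, 71.0]]
holder dir pts [0.46155683 0.0067038  0.08073365]
lip 96 ((509.6844787597656, 5.790472030639648), (22.309284210205078, 51.0689811706543), 0.06810957193374634) [0.09181797 0.11278063 0.12349878]
scene bar -5.3597608132094425
[261 156  57  29 472] [ 492.5 -250.1] [ 44.4 201.5] dir -7.5 0.013890530129318512
  handle [ 546.2 -254.6] [28.3 93.2] -9.2 0.017998220150309052 [ 12. 184. 234.]
[323 158  23  20 114] [ 378.5 -157.1] [98.7 24. ] dir 3.3 0.024199079809663404
  handle [ 378.5 -157.1] [98.7 24. ] 3.9 0.024793451562812763 [  1. 191. 206.]
[233 174   9   8  39] [ 639.5 -329.2] [40.4 19.4] dir 85.0 0.008881766268108882
stand ((585.1444091796875, 7.8394622802734375), (130.7639617919922, 129.78176879882812), 88.394287109375) [[518.0, -56.0], [648.0, -59.0], [652.0, 71.0], [522.0, 75.0]]
holder dir pts [0.46864108 0.02167911 0.07956721]
lip 98 ((527.2944946289062, 7.875703811645508), (53.76726531982422, 54.30031204223633), 85.08259582519531) [0.09313631 0.09842709 0.16135921]
1457 ((584.1210327148438, 13.44488525390625), (12.734929084777832, 83.72967529296875), 85.10375213623047) 0.16753599747763118
```

View pics/w1.png

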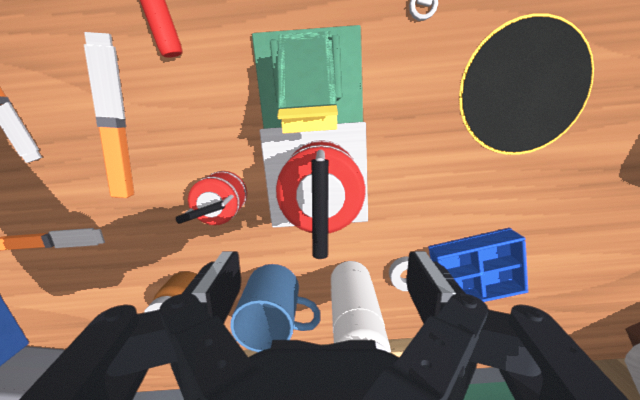

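The wrist view shows the can's bar at (320,205), lying along the jaws' mid-plane. The yellow lips are near (308,120), the scraper runs (100,35)-(120,195), the small can is at (215,195), and the mat is at (527,83).

```bash
python3 - <<'E'
from h import *
o=env.get_obs(); print(o["tcp_pos"])
go([.5840,.0135,.157],Rt(174.9))
d=np.load("w1.npz");P=d["P"];hsv=cv2.cvtColor(d["px"],cv2.COLOR_RGB2HSV).astype(int);H,S,V=[hsv[...,i] for i in range(3)];X,Y,Z=P[...,0],P[...,1],P[...,2]
rr=lambda m:[np.round(q,1) for q in cv2.minAreaRect((P[m][:,:2]*1000).astype(np.float32))]
def line(p):
    q=p-p.mean(0); v=np.linalg.svd(q,full_matrices=False)[2][0]; v=v*np.sign(v[0]); return np.degrees(np.arctan2(v[1],v[0]))
m=(np.hypot(X-.5,Y-.28)<.12)&(abs(Z)<.015)&((V<80)|(H>22)&(H<35)&(S>150)); print("mat",rr(m))
st=(np.hypot(X-.584,Y-.007)<.12)&(S<50)&(abs(Z-.03)<.006); print("stand",rr(st))
u,v=np.meshgrid(range(640),range(400))
lip=(u>270)&(u<345)&(v>95)&(v<140)&(H>20)&(H<34)&(S>120); print("lip",rr(lip),np.percentile(Z[lip],[0,25,50,75,100]))
hol=(u>262)&(u<350)&(v>30)&(v<115)&(Z>.04)&(H>55)&(H<90);print("hol",rr(hol))
sc=(u>80)&(u<140)&(v>20)&(v<205)&(Z>.0065); print("scr",rr(sc),line(P[sc][:,:2]))
h=sc&(Z>.0145); print("handle",rr(h),line(P[h][:,:2]),np.median(Z[h]))
E
```

```text
[0.58152963 0.01652273 0.25972836]
move [-0.0028, -0.0029, 0.1027] [0.0002, -0.0002, 0.0003] rows 2.056050175816279 0.007736296760773242
mat [array([501.2, 281.6]), array([161.9, 157.7]), np.float64(58.2)]
stand [array([585.3,   7.4]), array([129.9, 129.6]), np.float64(88.7)]
lip [array([516.2,  -1. ]), array([71.6, 24.6]), np.float64(82.1)] [nan nan nan nan nan]
hol [array([463.7,  10.3]), array([70., 73.]), np.float64(88.7)]
scr [array([ 493.5, -246.5]), array([ 35.8, 199.9]), np.float64(81.6)] -7.503240360798618
handle [array([ 540.6, -253.5]), array([ 25.7, 104.7]), np.float64(81.8)] -8.221290382301904 0.016943941981891475
```

Emit:
carry_out([
  [1,-0.003,-0.003,0.03,0,0,0],
  [1,-0.003,-0.003,0.06,0,0,0],
  [1,-0.003,-0.003,0.085,0,0,0],
  [1,-0.003,-0.003,0.103,0,0,0],
  [1,-0.003,-0.003,0.103,0,0,0],
  [1,-0.003,-0.003,0.103,0,0,0],
])

```text
t: 2.6
tcp_pos: [0.5849, 0.0125, 0.1573]
orientation: [0.14, 3.138, 0.0]
wrist_force: [0.6, 0.6, 1.1]
width: 0.0857
grasp_force: 0.0
```

```bash
python3 -c "
from h import *
go([.5840,.0135,.157],Rt(174.9))"
```

```text
move [0.0009, 0.0009, 0.0003] [0.0001, 0.0, -0.0001] rows 0.026769317788073167 0.002350951235345107
```

Well aligned; close.

Emit:
carry_out([
  [-1,0.001,0.001,0,0,0,0],
  [-1,0.001,0.001,0,0,0,0],
  [-1,0.001,0.001,0,0,0,0],
  [-1,0.001,0.001,0,0,0,0],
  [-1,0.001,0.001,0,0,0,0],
  [-1,0.001,0.001,0,0,0,0],
  [-1,0.001,0.001,0,0,0,0],
  [-1,0.001,0.001,0,0,0,0],
  [-1,0.001,0.001,0,0,0,0],
  [-1,0.001,0.001,0,0,0,0],
])

```text
t: 3.6
tcp_pos: [0.5842, 0.013, 0.157]
orientation: [0.142, 3.138, 0.001]
wrist_force: [-0.8, 3.4, 4.4]
width: 0.0123
grasp_force: 58.7
```

Emit:
carry_out([
  [-1,0,0,-0.01,0,0,0],
  [-1,0,0,-0.025,0,0,0],
  [-1,0,0,-0.045,0,0,0],
  [-1,0,0,-0.06,0,0,0],
  [-1,0,0,-0.06,0,0,0],
  [-1,0,0,-0.06,0,0,0],
])

```text
t: 4.2
tcp_pos: [0.5833, 0.0119, 0.2158]
orientation: [-0.143, -3.137, 0.001]
wrist_force: [-0.4, 0.3, -6.8]
width: 0.0118
grasp_force: 59.0
```

```bash
python3 - <<'E'
from h import *
o=env.get_obs(); print(o["width"],o["grasp_force"],o["wrist_force"],o["tcp_pos"])
go([.5,.28,.217],Rt(174.9))
f=grab_frame("scene"); cv2.imwrite("pics/s1.png",cv2.cvtColor(f["pixels"][120:330,200:500],cv2.COLOR_RGB2BGR))
E
```

```text
0.011791967043554424 58.978795409202576 [-0.44883814  0.29177078 -6.8131358 ] [0.58331247 0.01191228 0.21582647]
move [0.1074, 0.2594, -0.0012] [-0.0003, -0.0005, -0.0007] rows 5.6147438959751526 0.019976105398897177
```

View pics/s1.png

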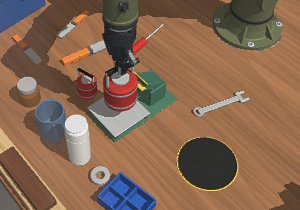

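The crop shows the can hanging upright from the gripper at about (122,95), clear of the stand, with the mat at (208,162). Next I carry it over.

Emit:
carry_out([
  [-1,0.01,0.025,0,0,0,0],
  [-1,0.022,0.055,0,0,0,0],
  [-1,0.037,0.09,0,0,0,0],
  [-1,0.053,0.13,0,0,0,0],
  [-1,0.07,0.17,0,0,0,0],
  [-1,0.086,0.21,0,0,0,0],
  [-1,0.098,0.24,0,0,0,0],
  [-1,0.107,0.259,0,0,0,0],
  [-1,0.107,0.259,0,0,0,0],
  [-1,0.107,0.259,0,0,0,0],
])

```text
t: 5.25
tcp_pos: [0.5002, 0.28, 0.2153]
orientation: [-0.14, -3.137, 0.003]
wrist_force: [0.4, -0.8, -6.3]
width: 0.0118
grasp_force: 58.9
```

```bash
python3 - <<'E'
from h import *
o=env.get_obs(); print(o["width"],o["wrist_force"],o["tcp_pos"])
go([.5,.28,.131],Rt(174.9))
E
```

```text
0.011815335942381324 [ 0.39654995 -0.81307206 -6.32767419] [0.50018617 0.2799601  0.21534695]
move [0.0, 0.0002, 0.0843] [-0.0007, -0.0006, -0.0001] rows 1.6869432862830454 0.018673085898076473
```

Emit:
carry_out([
  [-1,0,0,0.03,0,0,0],
  [-1,0,0,0.055,0,0,0],
  [-1,0,0,0.07,0,0,0],
  [-1,0,0,0.076,0,0,0],
  [-1,0,0,0.08,0,0,0],
  [-1,0,0,0.083,0,0,0],
  [-1,0,0,0.085,0,0,0],
  [-1,0,0,0.085,0,0,0],
])

```text
t: 6.05
tcp_pos: [0.5011, 0.2802, 0.132]
orientation: [0.143, 3.138, 0.0]
wrist_force: [-0.4, 1.0, -6.9]
width: 0.0117
grasp_force: 58.9
```

Emit:
carry_out([
  [-1,0,0,0.001,0,0,0],
  [-1,0,0,0.002,0,0,0],
  [-1,0,0,0.002,0,0,0],
])

```text
t: 6.35
tcp_pos: [0.5012, 0.2807, 0.1302]
orientation: [0.142, 3.137, 0.001]
wrist_force: [-0.7, 1.1, -4.1]
width: 0.0121
grasp_force: 59.1
```

Emit:
carry_out([
  [-1,0,0,0.001,0,0,0],
  [-1,0,0,0.001,0,0,0],
])

```text
t: 6.55
tcp_pos: [0.5013, 0.2813, 0.1299]
orientation: [0.142, 3.137, 0.003]
wrist_force: [-0.9, 0.9, 4.5]
width: 0.0117
grasp_force: 60.2
```

Standing on the mat. I release and rise.

Emit:
carry_out([
  [0,0,0,0,0,0,0],
  [0.5,0,0,0,0,0,0],
  [1,0,0,0,0,0,0],
  [1,0,0,0,0,0,0],
  [1,0,0,0,0,0,0],
  [1,0,0,0,0,0,0],
  [1,0,0,-0.03,0,0,0],
  [1,0,0,-0.07,0,0,0],
  [1,0,0,-0.11,0,0,0],
  [1,0,0,-0.15,0,0,0],
])

```text
t: 7.55
tcp_pos: [0.5007, 0.28, 0.2803]
orientation: [-0.142, -3.138, 0.0]
wrist_force: [1.0, -0.1, -0.8]
width: 0.0852
grasp_force: 0.0
```

```bash
python3 - <<'E'
from h import *
f=grab_frame("scene"); P=pts(f); hsv=cv2.cvtColor(f["pixels"],cv2.COLOR_RGB2HSV).astype(int); X,Y,Z=P[...,0],P[...,1],P[...,2]
b=(np.hypot(X-.5,Y-.28)<.06)&(hsv[...,2]<80)&(Z>.12)&(Z<.15); print(b.sum(),cv2.minAreaRect((P[b][:,:2]*1000).astype(np.float32)),np.percentile(Z[b],[10,90]))
go([.54,-.253,.28],Rt(180-8.2))
E
```

```text
169 ((500.9218444824219, 281.4329833984375), (13.070088386535645, 85.00692749023438), 85.2335433959961) [0.13710441 0.14337553]
move [-0.0854, -0.5289, 0.0049] [0.002, 0.0025, 0.0166] rows 10.716270929551186 0.35456650752748686
```

Emit:
carry_out([
  [1,-0.085,-0.529,0.005,0.002,0.0025,0.017],
  [1,-0.085,-0.529,0.005,0.002,0.0025,0.017],
  [1,-0.085,-0.529,0.005,0.002,0.0025,0.017],
  [1,-0.085,-0.529,0.005,0.002,0.0025,0.017],
  [1,-0.085,-0.529,0.005,0.002,0.0025,0.017],
  [1,-0.085,-0.529,0.005,0.002,0.0025,0.017],
  [1,-0.085,-0.529,0.005,0.002,0.0025,0.017],
  [1,-0.085,-0.529,0.005,0.002,0.0025,0.017],
  [1,-0.085,-0.529,0.005,0.002,0.0025,0.017],
  [1,-0.085,-0.529,0.005,0.002,0.0025,0.017],
])

```text
t: 8.6
tcp_pos: [0.535, -0.2206, 0.2739]
orientation: [-0.225, -3.126, 0.009]
wrist_force: [0.4, 0.2, -0.0]
width: 0.0853
grasp_force: 0.0
```

```bash
python3 - <<'E'
from h import *
go([.54,-.253,.20],Rt(180-8.2))
E
```

```text
move [-0.0102, -0.0309, 0.0741] [-0.0021, -0.0023, -0.0003] rows 1.6181567328249538 0.06575849029156372
```

Emit:
carry_out([
  [1,-0.01,-0.031,0.074,-0.002,-0.0025,0],
  [1,-0.01,-0.031,0.074,-0.002,-0.0025,0],
  [1,-0.01,-0.031,0.074,-0.002,-0.0025,0],
  [1,-0.01,-0.031,0.074,-0.002,-0.0025,0],
])

```text
t: 9.0
tcp_pos: [0.5401, -0.2505, 0.2003]
orientation: [-0.226, -3.133, -0.001]
wrist_force: [0.8, -0.7, 1.0]
width: 0.0856
grasp_force: 0.0
```

```bash
cat > ms.py <<'E'
from h import *
import sys
d=np.load(sys.argv[1]+".npz");P=d["P"];hsv=cv2.cvtColor(d["px"],cv2.COLOR_RGB2HSV).astype(int);H,S,V=[hsv[...,i] for i in range(3)];X,Y,Z=P[...,0],P[...,1],P[...,2]
a=((Z>.0065)&(Z<.03)&(abs(X-.49)<.14)&(abs(Y+.25)<.06)).astype(np.uint8)
k,lab,st,ce=cv2.connectedComponentsWithStats(a); i=1+np.argmax(st[1:,4]); m=lab==i
rr=lambda m:[np.round(q,1) for q in cv2.minAreaRect((P[m][:,:2]*1000).astype(np.float32))]
print(st[i],"all",rr(m)); h=m&(Z>.0145)&(S>120); print("handle",rr(h),np.median(Z[h])); b=m&(S<60); print("blade",rr(b),np.median(Z[b]))
E
python3 w.py w2; python3 ms.py w2
```

```text
9.05 [ 0.54084022 -0.25020341  0.2014153 ] [0.16128811 0.4394034  1.08406093] [ 0.46607152 -0.23966415  0.32839452]
[ 303   37   34  189 5073] all [array([ 493. , -247.1]), array([ 34. , 198.3]), np.float64(81.5)]
handle [array([ 546. , -255.1]), array([23.7, 91.5]), np.float64(80.9)] 0.017308885274470498
blade [array([ 447.5, -240.3]), array([ 33.8, 106.2]), np.float64(81.5)] 0.010476081517057978
```

View pics/w2.png

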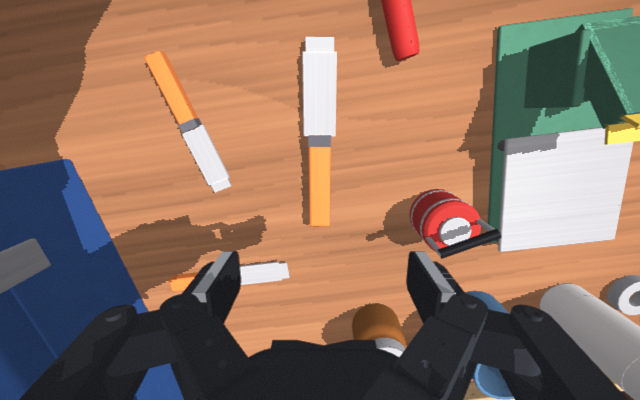

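The handle lies between the jaws at (319,180), with the blade toward (320,40). The small can at (450,230) is clear of the fingers.

```bash
python3 - <<'E'
from h import *
go([.5425,-.2545,.05],Rt(180-8.5))
E
```

```text
move [-0.002, -0.004, 0.1514] [0.0, 0.0005, 0.0017] rows 3.0297067529077384 0.03694655163014862
```

Emit:
carry_out([
  [1,-0.002,-0.004,0.04,0,0.0005,0.0017],
  [1,-0.002,-0.004,0.08,0,0.0005,0.0017],
  [1,-0.002,-0.004,0.12,0,0.0005,0.0017],
  [1,-0.002,-0.004,0.151,0,0.0005,0.0017],
  [1,-0.002,-0.004,0.151,0,0.0005,0.0017],
  [1,-0.002,-0.004,0.151,0,0.0005,0.0017],
  [1,-0.002,-0.004,0.151,0,0.0005,0.0017],
])

```text
t: 9.75
tcp_pos: [0.5433, -0.2556, 0.052]
orientation: [0.233, 3.13, -0.002]
wrist_force: [0.2, 0.5, -0.2]
width: 0.0858
grasp_force: 0.0
```

```bash
python3 - <<'E'
from h import *
print(env.get_obs()["tcp_pos"]);go([.5425,-.2545,.017],Rt(180-8.5))
E
```

```text
[ 0.54332841 -0.25561452  0.05196704]
move [0.0011, 0.001, 0.035] [-0.0004, 0.0009, -0.0001] rows 0.6998920313953273 0.02153167578465537
```

Emit:
carry_out([
  [1,0.001,0.001,0.02,0,0.0005,0],
  [1,0.001,0.001,0.03,0,0.0005,0],
  [1,0.001,0.001,0.034,0,0.0005,0],
  [1,0.001,0.001,0.034,0,0.0005,0],
  [0,0.001,0.001,0.034,0,0.0005,0],
  [-1,0.001,0.001,0.034,0,0.0005,0],
  [-1,0.001,0.001,0.034,0,0.0005,0],
  [-1,0.001,0.001,0.034,0,0.0005,0],
  [-1,0.001,0.001,0.034,0,0.0005,0],
  [-1,0.001,0.001,0.034,0,0.0005,0],
])

```text
t: 10.75
tcp_pos: [0.5408, -0.2545, 0.0157]
orientation: [-0.234, -3.131, 0.001]
wrist_force: [-2.1, 0.1, 5.1]
width: 0.0223
grasp_force: 59.9
```

Emit:
carry_out([
  [-1,0,0,0,0,0,0],
  [-1,0,0,0,0,0,0],
  [-1,0,0,0,0,0,0],
  [-1,0,0,-0.03,0,0,0],
  [-1,0,0,-0.07,0,0,0],
  [-1,0,0,-0.11,0,0,0],
  [-1,0,0,-0.15,0,0,0],
  [-1,0,0,-0.19,0,0,0],
  [-1,0,0,-0.22,0,0,0],
  [-1,0,0,-0.22,0,0,0],
])

```text
t: 11.75
tcp_pos: [0.5429, -0.2552, 0.2396]
orientation: [0.235, 3.129, -0.004]
wrist_force: [-0.4, -0.1, -1.7]
width: 0.0225
grasp_force: 59.2
```

```bash
python3 w.py w3; python3 - <<'E'
from h import *
d=np.load("w3.npz");P=d["P"];o=env.get_obs();M=R.from_rotvec(o["orientation"]).as_matrix();T=(P-o["tcp_pos"])@M
hsv=cv2.cvtColor(d["px"],cv2.COLOR_RGB2HSV).astype(int);S=hsv[...,1];H=hsv[...,0]
b=(T[...,0]>.03)&(T[...,0]<.2)&(abs(T[...,1])<.05)&(abs(T[...,2])<.04)
print(b.sum()); q=T[b]; print([np.round(x,1) for x in cv2.minAreaRect((q[:,:2]*1000).astype(np.float32))],q.min(0),q.max(0))
bl=b&(S<60); q=T[bl]; print(np.polyfit(q[:,0],q[:,2],1), np.polyfit(q[:,0],q[:,1],1), q.min(0),q.max(0), np.median(q[:,1:],0))
print(R.from_rotvec(o["orientation"]).as_matrix()[:,0], o["width"])
E
```

```text
11.8 [ 0.54189273 -0.25467329  0.23693077] [-0.49961598  0.35117238 -1.94142268] [ 0.46838097 -0.24347319  0.36726704]
15260
[array([73.6, -0.1]), array([34.2, 87.3]), np.float64(89.8)] [ 0.03001155 -0.01725173 -0.0067134 ] [0.11730089 0.01707226 0.00589913]
[ 0.06294225 -0.00268253] [-1.85592093e-03  7.61777217e-05] [ 0.03941659 -0.01725173 -0.0067134 ] [0.11730089 0.01707226 0.00589913] [-0.00011979  0.00315433]
[-9.88831458e-01  1.49036725e-01 -6.34718644e-04] 0.022628207172333603
```

View pics/w3.png

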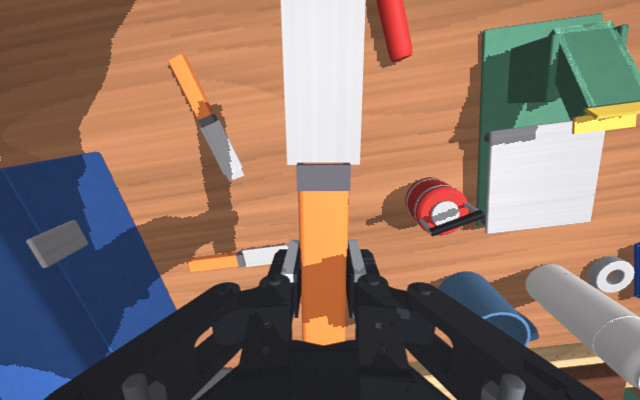

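Scraper held straight in the jaws: handle at (323,260), blade centred on column 322. I'll check its pitch in the hand more carefully.

```bash
cat > pitch.py <<'E'
from h import *
import sys
d=np.load(sys.argv[1]+".npz");P=d["P"];o=env.get_obs();M=R.from_rotvec(o["orientation"]).as_matrix();T=(P-o["tcp_pos"])@M
hsv=cv2.cvtColor(d["px"],cv2.COLOR_RGB2HSV).astype(int);S=hsv[...,1];H=hsv[...,0]
x,y,z=T[...,0],T[...,1],T[...,2]
for n,m in(("handle",(abs(y)<.009)&(abs(z)<.03)&(x>.0)&(x<.035)),("blade",(abs(y)<.012)&(abs(z)<.03)&(x>.065)&(x<.2))):
    q=T[m]; 
    for _ in range(3): c=np.polyfit(q[:,0],q[:,2],1); q=q[abs(np.polyval(c,q[:,0])-q[:,2])<.003]
    print(n,len(q),c,np.degrees(np.arctan(c[0])),np.median(q,0))
for xx in np.arange(.03,.07,.003):
    m=(abs(x-xx)<.0015)&(abs(y)<.03)&(abs(z)<.03); print(round(xx,3),np.ptp(y[m]).round(4) if m.any() else 0,np.median(z[m]).round(4),np.median(S[m]),np.median(H[m]))
E
python3 pitch.py w3
```

```text
handle 2506 [ 0.00760859 -0.00439585] 0.43593179455844255 [ 0.01848538 -0.00012717 -0.00425273]
blade 7449 [0.00754181 0.00260664] 0.4321058261383875 [ 0.0933347  -0.0001167   0.00329561]
0.03 0.0234 -0.004 161.0 16.0
0.033 0.0237 -0.004 160.0 16.0
0.036 0.0237 -0.004 160.0 16.0
0.039 0.0243 -0.0041 155.0 16.0
0.042 0.0243 -0.0043 21.0 123.0
0.045 0.024 -0.0043 21.0 126.0
0.048 0.0243 -0.0041 21.0 126.0
0.051 0.034 -0.0007 20.0 125.0
0.054 0.0337 0.0031 3.0 135.0
0.057 0.0339 0.003 3.0 135.0
0.06 0.034 0.0032 3.0 130.0
0.063 0.034 0.0031 3.0 130.0
0.066 0.0339 0.0031 3.0 132.0
0.069 0.0336 0.0031 3.0 130.0
```

```bash
cat > ins.py <<'E'
from h import *
yaw=-1.4; mouth=np.array([.5047,.0088,.1]); M=Rt(180+yaw,35); out=-M[:,0]; tip=np.array([.147,0,.0058])
def tcp(d,dy=0,dz=0): return mouth+out*d-M@tip+M[:,1]*dy-M[:,2]*dz  # d = tip distance outside mouth, dz holder z
if __name__=="__main__":
    import sys
    for d in map(float,sys.argv[1:]): p=tcp(d); print(d,p.round(4)); go(p,M)
    print("via"); go([.56,-.2,.33],M)
    o=env.get_obs(); Mc=R.from_rotvec(o["orientation"]).as_matrix(); t=o["tcp_pos"]+Mc@tip-mouth; print("tip d,y,z in holder",(-M.T@t*[1,-1,1]).round(4),"Rerr deg",np.degrees(R.from_matrix(Mc.T@M).as_rotvec()).round(2),o["wrist_force"].round(1))
E
python3 ins.py .03
```

```text
0.03 [0.6463 0.0053 0.2063]
move [-0.0645, 0.2727, 0.0304] [-0.0125, -0.194, -0.0385] rows 5.6374244301748595 4.152871335822748
via
move [-0.0098, 0.0567, -0.0931] [-0.0125, -0.194, -0.0385] rows 2.1889652793275607 4.152871335822748
tip d,y,z in holder [-0.0086 -0.2441  0.166 ] Rerr deg [ -2.26 -34.92  -6.93] [-0.5  0.4 -1.9]
```

Emit:
carry_out([
  [-1,-0.01,0.057,-0.093,-0.0125,-0.194,-0.0385],
  [-1,-0.01,0.057,-0.093,-0.0125,-0.194,-0.0385],
  [-1,-0.01,0.057,-0.093,-0.0125,-0.194,-0.0385],
  [-1,-0.01,0.057,-0.093,-0.0125,-0.194,-0.0385],
  [-1,-0.01,0.057,-0.093,-0.0125,-0.194,-0.0385],
  [-1,-0.01,0.057,-0.093,-0.0125,-0.194,-0.0385],
  [-1,-0.01,0.057,-0.093,-0.0125,-0.194,-0.0385],
])

```text
t: 12.5
tcp_pos: [0.5595, -0.1996, 0.327]
orientation: [0.033, 2.537, -0.007]
wrist_force: [0.5, 1.4, -1.4]
width: 0.0226
grasp_force: 59.2
```

```bash
python3 ins.py .05; python3 -c "
from h import *
print(env.get_obs()['joint_positions'])"
```

```text
0.05 [0.6627 0.0049 0.2177]
move [-0.0182, 0.2068, 0.146] [0.0005, -0.002, -0.0006] rows 5.076059124629078 0.04442094315678237
via
move [-0.0021, -0.0004, -0.0022] [0.0005, -0.002, -0.0006] rows 0.06067027219430229 0.04442094315678237
tip d,y,z in holder [ 0.0323 -0.2067  0.1467] Rerr deg [ 0.09 -0.35 -0.11] [ 0.5  1.4 -1.4]
[ 0.56076235  0.15563843 -0.14869085  1.97827138 -0.44053645  0.48384026
  2.30261416]
```

Emit:
carry_out([
  [-1,-0.018,0.05,0.02,0,-0.001,0],
  [-1,-0.018,0.1,0.04,0,-0.001,0],
  [-1,-0.018,0.145,0.06,0,-0.001,0],
  [-1,-0.018,0.185,0.085,0,-0.001,0],
  [-1,-0.018,0.207,0.115,0,-0.001,0],
  [-1,-0.018,0.207,0.135,0,-0.001,0],
  [-1,-0.018,0.207,0.146,0,-0.001,0],
  [-1,-0.018,0.207,0.146,0,-0.001,0],
  [-1,-0.018,0.207,0.146,0,-0.001,0],
])

```text
t: 13.4
tcp_pos: [0.6643, 0.0065, 0.2169]
orientation: [0.029, 2.533, -0.008]
wrist_force: [-0.2, -0.7, -1.9]
width: 0.0225
grasp_force: 59.2
```

```bash
python3 ins.py .025; python3 w.py w4; python3 - <<'E'
from h import *
for n in("scene","top"):
    f=grab_frame(n); save(f,n+"4.png"); np.savez(n+"4.npz",P=pts(f),px=f["pixels"])
a=cv2.imread("pics/scene4.png")[130:290,240:440]; b=cv2.imread("pics/w4.png")
cv2.imwrite("pics/c4.png",np.vstack([cv2.resize(a,(400,320),interpolation=cv2.INTER_CUBIC),cv2.resize(b,(400,250))]))
E
```

```text
0.025 [0.6422 0.0054 0.2034]
move [0.0258, -0.0016, -0.0015] [0.0005, -0.0007, 0.0005] rows 0.5174893407641649 0.019754679711556512
via
move [0.017, -0.2087, -0.1498] [0.0005, -0.0007, 0.0005] rows 5.149623714133852 0.019754679711556512
tip d,y,z in holder [ 0.0508  0.0014 -0.0012] Rerr deg [ 0.08 -0.12  0.08] [-0.2 -0.7 -1.9]
13.45 [0.66417457 0.00605843 0.21715505] [ 0.48507656 -0.56490969 -1.34452757] [0.5294646  0.00958945 0.27870217]
```

View pics/c4.png

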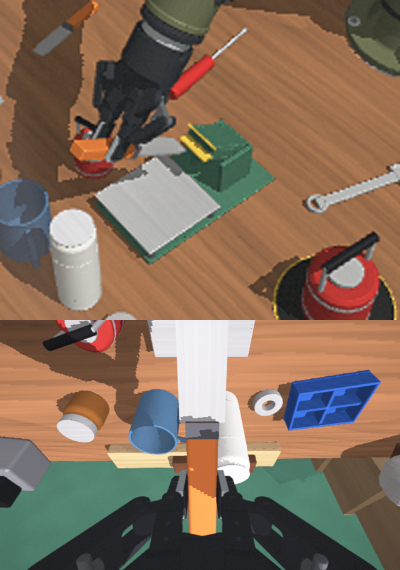

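The scene crop shows the blade lined up with the yellow lips at (195,145), with the can upright on the mat. I'll measure blade against lips within each camera's own frame.

```bash
python3 - <<'E'
from ins import *
for n in("scene4","top4"):
    d=np.load(n+".npz");P=d["P"];hsv=cv2.cvtColor(d["px"],cv2.COLOR_RGB2HSV).astype(int);H,S,V=[hsv[...,i] for i in range(3)]
    hx=out;hy=-M[:,1]; hz=-M[:,2]; hy=np.cross(hz,hx)
    Q=(P-mouth)@np.stack([hx,hy,hz],1); x,y,z=Q[...,0],Q[...,1],Q[...,2]
    lip=(x>-.005)&(x<.022)&(abs(y)<.04)&(abs(z)<.02)&(H>20)&(H<34)&(S>120)
    print(n,"lip",lip.sum(),np.percentile(Q[lip],[2,50,98],axis=0).round(4).tolist())
    bl=(x>.058)&(x<.13)&(abs(y)<.03)&(abs(z)<.012)&(S<70)
    q=Q[bl]; print("blade",bl.sum(),np.percentile(q,[2,50,98],axis=0).round(4).tolist(), np.polyfit(q[:,0],q[:,2],1) if len(q)>9 else "")
    t=(abs(y)<.012)&(abs(z)<.012)&(x>.02)&(S<70); print("tip x",np.nanpercentile(x[t],[0,2]))
    g=(x>-.08)&(x<-.01)&(abs(y)<.04)&(abs(z-.0105)<.006)&(H>55)&(H<90)&(S>80); q=Q[g]; print("roof",g.sum(),np.percentile(q,[2,50,98],axis=0).round(4).tolist(),np.polyfit(q[:,0],q[:,2],1))
E
```

```text
scene4 lip 111 [[-0.0014, -0.0244, -0.0116], [0.0093, 0.002, -0.0064], [0.0153, 0.0266, 0.0155]]
blade 135 [[0.0594, -0.0141, -0.0024], [0.091, 0.0062, 0.0006], [0.1279, 0.0186, 0.0026]] [0.00334428 0.00024064]
tip x [0.04931912 0.05235078]
roof 210 [[-0.079, -0.0298, 0.0054], [-0.0477, 0.0056, 0.011], [-0.0117, 0.0345, 0.0137]] [-0.00633644  0.01045719]Traceback (most recent call last):
  File "<stdin>", line 7, in <module>
    return _quantile_unchecked(
        a, q, axis, out, overwrite_input, method, keepdims, weights)
    return _ureduce(a,
                    func=_quantile_ureduce_func,
    ...<5 lines>...
                    overwrite_input=overwrite_input,
                    method=method)
    r = func(a, **kwargs)
    result = _quantile(arr,
                       quantiles=q,
    ...<2 lines>...
                       out=out,
                       weights=wgt)
    slices_having_nans = np.isnan(arr[-1, ...])
                                  ~~~^^^^^^^^^
IndexError: index -1 is out of bounds for axis 0 with size 0
```

Emit:
carry_out([
  [-1,0.008,-0.0005,-0.0015,0,0,0],
  [-1,0.018,-0.0005,-0.0015,0,0,0],
  [-1,0.028,-0.0005,-0.0015,0,0,0],
  [-1,0.036,-0.0005,-0.0015,0,0,0],
  [-1,0.041,-0.0005,-0.0015,0,0,0],
  [-1,0.041,-0.0005,-0.0015,0,0,0],
  [-1,0.041,-0.0005,-0.0015,0,0,0],
])

```text
t: 14.25
tcp_pos: [0.6291, 0.0058, 0.1968]
orientation: [0.031, 2.53, -0.008]
wrist_force: [-0.1, -0.1, -1.0]
width: 0.0224
grasp_force: 59.2
```

```bash
python3 ins.py -.02
```

```text
-0.02 [0.6054 0.0063 0.1776]
move [0.0304, -0.0001, 0.0021] [0.0003, 0.0001, -0.0002] rows 0.6098921186516033 0.007562661026848853
via
move [-0.0241, -0.2073, -0.1461] [0.0003, 0.0001, -0.0002] rows 5.094037122975355 0.007562661026848853
tip d,y,z in holder [0.0104 0.0001 0.0021] Rerr deg [ 0.06  0.01 -0.03] [-0.1 -0.1 -1. ]
```

Emit:
carry_out([
  [-1,0.004,0,0.001,0,0,0],
  [-1,0.009,0,0.001,0,0,0],
  [-1,0.014,0,0.001,0,0,0],
  [-1,0.019,0,0.001,0,0,0],
  [-1,0.024,0,0.001,0,0,0],
  [-1,0.03,0,0.001,0,0,0],
  [-1,0.03,0,0.001,0,0,0],
])

```text
t: 14.95
tcp_pos: [0.6044, 0.0063, 0.1783]
orientation: [0.031, 2.531, -0.008]
wrist_force: [0.5, 0.1, -1.0]
width: 0.0226
grasp_force: 59.2
```

```bash
python3 ins.py -.08|tail -1
```

```text
tip d,y,z in holder [-0.0204 -0.      0.0012] Rerr deg [ 0.06 -0.04 -0.03] [ 0.5  0.1 -1. ]
```

Inside by 20 mm without contact force. I continue inward.

Emit:
carry_out([
  [-1,0.006,0,0,0,0,0],
  [-1,0.012,0,0,0,0,0],
  [-1,0.018,0,0,0,0,0],
  [-1,0.024,0,0,0,0,0],
  [-1,0.03,0,0,0,0,0],
  [-1,0.036,0,0,0,0,0],
  [-1,0.042,0,0,0,0,0],
  [-1,0.048,0,0,0,0,0],
  [-1,0.053,0,0,0,0,0],
  [-1,0.053,0,0,0,0,0],
])

```text
t: 15.95
tcp_pos: [0.5605, 0.0072, 0.1476]
orientation: [0.031, 2.532, -0.008]
wrist_force: [0.8, -0.6, -0.2]
width: 0.0228
grasp_force: 59.2
```

```bash
python3 ins.py -.08|tail -1
```

```text
tip d,y,z in holder [-0.074  -0.0001  0.0013] Rerr deg [ 0.06 -0.09 -0.03] [ 0.8 -0.6 -0.2]
```

Now creep to the closed end and watch the force.

Emit:
carry_out([
  [-1,0.002,0,0,0,0,0],
  [-1,0.004,0,0,0,0,0],
  [-1,0.005,0,0,0,0,0],
  [-1,0.006,0,0,0,0,0],
  [-1,0.006,0,0,0,0,0],
])

```text
t: 16.45
tcp_pos: [0.5566, 0.0074, 0.1449]
orientation: [0.031, 2.53, -0.008]
wrist_force: [1.0, -0.6, -0.7]
width: 0.0229
grasp_force: 59.3
```

```bash
python3 ins.py -.08|tail -1
```

```text
tip d,y,z in holder [-0.0787 -0.      0.0012] Rerr deg [ 0.05  0.03 -0.03] [ 1.  -0.6 -0.7]
```

Emit:
carry_out([
  [-1,0.001,0,0,0,0,0],
  [-1,0.002,0,0,0,0,0],
  [-1,0.003,0,0,0,0,0],
  [-1,0.003,0,0,0,0,0],
])

```text
t: 16.85
tcp_pos: [0.5564, 0.0074, 0.1449]
orientation: [0.032, 2.525, -0.009]
wrist_force: [6.8, -0.6, 4.6]
width: 0.0226
grasp_force: 59.4
```

```bash
python3 ins.py -.08|tail -1
```

```text
tip d,y,z in holder [-0.0788 -0.0001  0.0005] Rerr deg [ 0.01  0.31 -0.04] [ 6.8 -0.6  4.6]
```

Emit:
carry_out([
  [-1,0.001,0,0,0,0,0],
  [-1,0.002,0,0,0,0,0],
  [-1,0.002,0,0,0,0,0],
])

```text
t: 17.15
tcp_pos: [0.5564, 0.0074, 0.1449]
orientation: [0.032, 2.522, -0.01]
wrist_force: [9.5, 0.6, 7.8]
width: 0.0225
grasp_force: 59.5
```

```bash
python3 ins.py -.08|tail -1; python3 - <<'E'
from ins import *
for n in("scene",):
    f=grab_frame(n);save(f,"s5full.png");P=pts(f);hsv=cv2.cvtColor(f["pixels"],cv2.COLOR_RGB2HSV).astype(int);H,S,V=[hsv[...,i] for i in range(3)]
    hx=out;hz=-M[:,2];hy=np.cross(hz,hx);Q=(P-mouth)@np.stack([hx,hy,hz],1);x,y,z=Q[...,0],Q[...,1],Q[...,2]
    o=(abs(y)<.025)&(abs(z)<.02)&(x>.03)&(x<.2)&(H>5)&(H<20)&(S>100); print(o.sum(),np.percentile(x[o],[0,2,98,100]).round(4))
    cv2.imwrite("pics/s5.png",cv2.resize(cv2.cvtColor(f["pixels"][130:260,260:420],cv2.COLOR_RGB2BGR),(640,520),interpolation=cv2.INTER_CUBIC))
E
```

```text
tip d,y,z in holder [-0.0789 -0.0001  0.    ] Rerr deg [-0.03  0.5  -0.04] [9.5 0.6 7.8]
172 [0.0301 0.033  0.1227 0.1248]
```

View pics/s5.png

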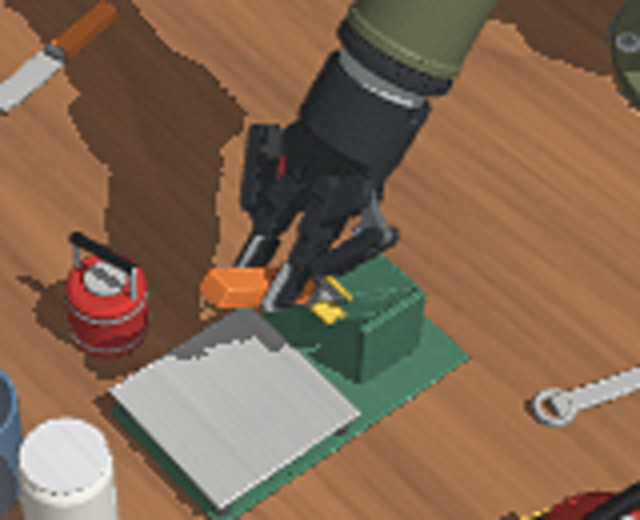

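The picture shows the handle butt at (235,288) and its front just outside the lips at (325,300). One firmer push will confirm the stop.

Emit:
carry_out([
  [-1,0.002,0,0,0,0,0],
  [-1,0.004,0,0,0,0,0],
  [-1,0.006,0,0,0,0,0],
  [-1,0.006,0,0,0,0,0],
  [-1,0.006,0,0,0,0,0],
])

```text
t: 17.7
tcp_pos: [0.5561, 0.0074, 0.1449]
orientation: [0.033, 2.512, -0.012]
wrist_force: [17.9, 0.2, 16.0]
width: 0.0224
grasp_force: 59.8
```

```bash
python3 ins.py -.08|tail -1
```

```text
tip d,y,z in holder [-0.079  -0.     -0.0013] Rerr deg [-0.12  1.07 -0.06] [17.9  0.2 16. ]
```

Emit:
carry_out([
  [-1,-0.005,0,0,0,0,0],
  [-1,-0.009,0,0,0,0,0],
  [-1,-0.009,0,0,0,0,0],
  [0.2,-0.009,0,0,0,0,0],
  [0.2,-0.009,0,0,0,0,0],
  [0.2,-0.009,0,0,0,0,0],
  [0.2,-0.009,0,0,0,0,0],
  [0.2,-0.009,0,-0.02,0,0,0],
  [0.2,-0.009,0,-0.05,0,0,0],
  [0.2,-0.009,0,-0.08,0,0,0],
])

```text
t: 18.7
tcp_pos: [0.5091, 0.0082, 0.2061]
orientation: [0.031, 2.534, -0.009]
wrist_force: [-0.8, -0.7, -1.1]
width: 0.0517
grasp_force: 0.0
```

Emit:
carry_out([
  [0.2,0,0,-0.04,0,0,0],
  [0.2,0,0,-0.08,0,0,0],
  [0.2,0,0,-0.08,0,0,0],
  [0.2,0,0,-0.08,0,0,0],
])

```text
t: 19.1
tcp_pos: [0.4774, -0.0011, 0.2506]
orientation: [0.046, 2.539, -0.034]
wrist_force: [0.1, -0.2, 0.6]
width: 0.051
grasp_force: 0.0
```

```bash
python3 - <<'E'
from ins import *
o=env.get_obs();print(o["tcp_pos"],o["wrist_force"],o["width"])
im=[]
for n in("scene","wrist","top"):
    f=grab_frame(n);save(f,n+"6.png");P=pts(f);hsv=cv2.cvtColor(f["pixels"],cv2.COLOR_RGB2HSV).astype(int);H,S,V=[hsv[...,i] for i in range(3)]
    hx=out;hz=-M[:,2];hy=np.cross(hz,hx);Q=(P-mouth)@np.stack([hx,hy,hz],1);x,y,z=Q[...,0],Q[...,1],Q[...,2]
    oo=(abs(y)<.025)&(abs(z-.002)<.014)&(x>.02)&(x<.2)&(H>5)&(H<20)&(S>100)
    if oo.sum(): print(n,oo.sum(),np.percentile(x[oo],[0,2,98,100]).round(4),np.median(y[oo]),np.median(z[oo]))
    c=f["pixels"][100:350,180:580] if n!="top" else f["pixels"][75:325,150:550]; im.append(c)
cv2.imwrite("pics/f6.png",cv2.cvtColor(np.vstack([im[0],im[2]]),cv2.COLOR_RGB2BGR))
E
```

```text
[ 0.47738904 -0.00114979  0.25060024] [ 0.13778988 -0.16694919  0.64068066] 0.0509852942356464
scene 242 [0.0267 0.0283 0.1208 0.1222] 0.007003791835026581 0.00022359129235442743
wrist 1528 [0.0277 0.0294 0.1172 0.1188] -0.0026291305232415503 0.0007540419817327708
top 323 [0.0266 0.0285 0.1188 0.1194] -0.0017322468373826084 0.0017517878487022355
```

View pics/f6.png

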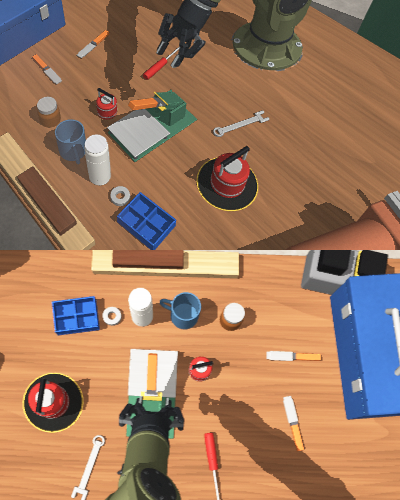

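The scraper is home, with its butt about 120 mm out in all three cameras. The can is upright within the mat's rim, and the gripper touches nothing.

```bash
python3 -c "
from workcell import env
print(env.sign_off())"
```

```text
the job is handed in; nothing more can be done
None
```

The can is standing upright on the mat, the scraper is fully home in the slot and released, and the job was handed in at about 19 s; the hand-in gave no verdict.

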